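# Seat the sharpener head on its keyed base

## Task

Put the loose pencil-sharpener head onto its heavy desk base so that it drops over the two unequal keys in the socket and sits fully home, flange down on the rim. The key ring inside was left turned, its wide key somewhere within about 45 degrees of the base's thumb tab, so start with the pencil hole towards the tab and feel for the right angle with a light touch, never forcing it. Then let go, and leave the other things on the table where they are.

Things in the scene. Friction and masses are not known exactly. Their poses are not given: they have to be found in the camera images.
- head_center (a point): Centre of the grey block of the loose pencil-sharpener head, the part to handle (about 0.16 kg). Block: 50 mm along x, 34 mm along y (two flat sides to grip), 46 mm tall; this point is half-way up. Axes: z up, +x to the face with the round pencil hole. Under it, from 23 to 29 mm below this point, a black flange of radius 28 mm. At the start the head stands upright on the table.
- head: The same head; origin at the centre of the flat lower end of its black spigot, 47 mm below head_center, same axes. Spigot: radius 20 mm, 18 mm long, under the flange. Two notches run its full length, 9 mm deep: one 14 mm wide on the +x side (pencil hole), one 8 mm wide on the -x side. Head 70 mm tall in all.
- socket (a point): Centre of the mouth of the round socket in the base, on its axis at rim height, 30 mm above the table. z up, +x to the base's thumb tab. Socket radius 22 mm, depth 20 mm. Fully home, the spigot is 18 mm deep, the flange lies on the rim and head_center is 29 mm above this point. At a wrong angle the spigot goes only 10 mm in and rests on the keys.
- base: Heavy round grey base, radius 48 mm, 30 mm tall, fixed; origin on its axis at the table, +x to the small thumb tab at its foot. A force over 55 N between head and base is too much; 3 to 8 N is enough to feel.
- key_level (a point): Point on the socket's axis 10 mm below the rim, level with the tops of two steel keys on a stiff ring in the socket. Keys reach from radius 13.5 mm to the wall: one 11 mm wide, opposite it one 5 mm wide. The wide key points up to 0.75 rad to either side of the thumb tab (the axes here are the base's: this angle is not reported). The head drops on within about 0.07 rad of it, wide notch on wide key.
- eraser_c (a point): Bystander: white block eraser, 45 x 20 x 13 mm, lying between the head and the base. Point at its centre.
- glue_c (a point): Bystander: grey glue stick standing upright, 26 mm diameter, 85 mm tall. Point at its centre.
- pencil_c (a point): Bystander: wooden pencil, 150 mm long and 7 mm thick, lying flat at the far side. Point at its centre.
- tin_c (a point): Bystander: flat closed metal pencil tin, 70 x 160 x 22 mm. Point at its centre.
- mug_c (a point): Bystander: white ceramic mug, 76 mm diameter, 85 mm tall. Point at its centre.
- notepad_c (a point): Bystander: small paper notepad, 100 x 75 x 12 mm. Point at its centre.
There are look-alikes about, which are no part of the job. Of the things that look like the head, the middle-sized one is meant.

How it is judged (in metres and radians):
On the way:
1. the head is lifted clear of the table (height (world z) of head_center above 0.075 m), for 0.1 s.
At the end, for the whole second after the job is handed in: The head sits fully home on its base: its centre point 29 mm above the rim (26 to 31.5 mm), within 5 mm of the socket's axis, upright within 0.08 rad, at rest and released (z of head_center in the frame of socket between 0.026 and 0.0315 m and horizontal distance between head_center and socket below 0.005 m and angle between head_center's own z axis and vertical below 0.08 rad and linear speed of head below 0.02 m/s); the robot touches nothing.
It fails at once if the head is forced: more than 55 N between head and base (contact force between head and base above 55 N).
It fails at once if another thing on the table is shoved more than 25 mm (distance of any of eraser_c, glue_c, pencil_c, tin_c, mug_c, notepad_c from where it was at the start of the episode above 0.025 m).
It also fails if it takes over 64 s, if anything falls off the work surface, if the arm or the gripper's body presses on something with over 40 N, if the wrist force passes 120 N, or if a joint passes its speed limit or range.

## Robot

A 6-joint arm with a two-finger parallel gripper is mounted at the origin on the work surface. World frame = base frame: x ahead of the robot, y to its left, z up, the work surface at z = 0. Lengths are in m, angles in degrees, forces in N, time in s.
With the tool pointing down it reaches from about 0.35 to 0.875 m from the base axis. Payload 4.2 kg.
Tool frame: the origin (TCP) lies midway between the tips of the shut fingers; the grasp point (between the pads) lies 19 mm behind it (hold_point_z is the z of the grasp point in the tool frame, in m); z points along the fingers, y is the direction in which the jaws open and shut (so a half turn about z gives the same grasp; the last joint's range is limited). The gripper opens to 87 mm and grips with 3 to 60 N. Pads are 19 mm wide; open, the fingers measure 117 mm over their backs; the gripper's body (75 mm by 190 mm) begins 51 mm behind the grasp point.
Start: joints at [14.817, 22.042, 0.453, 0, -68.411, -14.817], TCP at [0.625, 0, 0.223] pointing down, gripper open.
Joint ranges: [-179.83, 179.83], [-69.29, 118.12], [-61.27, 80.66], [-181.25, 117.63], [-171.15, -9.14], [-177.46, 177.46]. Speed limits (degrees/s): [159.86, 159.86, 180, 180, 180, 180].

## Interface

Orientations are given as a 3x3 rotation matrix whose columns are the frame's x, y, z axes.
In Python, from station import * gives the robot as it stands. The module is installed in compiled form; this text tells all that it offers.
- The arm moves only by the tool jog_arm, never from a script. Its argument "moves" is a list of rows, each a list of 7 numbers: the closure, from -1 (fully open) to 1 (shut), then the shift along the tool's x, y, z in m, then the turn, a rotation vector about the tool's x, y, z in rad. In form: [[gripper, x, y, z, wx, wy, wz], ...]. A call has exactly 10 rows; each row is the pose to reach, as a shift and turn from the pose commanded when the call began, along the tool's axes at that moment; what a row does not reach only later rows make up. A row lasts 1/12 s, in which the tool goes at most 41.7 mm and 7.16 degrees, less where a joint would pass 70% of its speed; a pose out of reach is approached as far as the arm can. A call with a gripper value outside its range is refused whole. The fingers move at their own pace and stop on an object; the grip force is fixed at half the most. Time passes only in rows, so rows that repeat a pose let the fingers close, or fill a call up. It gives the time, the measured TCP pose, the force and the opening at its end, in the units of the state.
- sense(): the state, without advancing time (a new reading comes with each control period).
- capture(name): name is "scene" or "side" or "wrist"; returns a dict with "frame" (480x640x3 uint8, red, green, blue), "fov_y" (degrees; the focal length in pixels is half the picture's height over the tangent of half this angle, whatever the lens; pixels are square), "cx", "cy" (the principal point, pixels), "k1" (the pictures are not rectified: a ray, as slopes to the right and down, at radius r is drawn at 1 + k1 r^2 times it, then the intrinsics apply), "world_from_camera" (4x4, takes a point from camera to world coordinates). Camera axes: x right, y down, z forward; pixel columns grow to the right and rows downward; lengths in m; the calibration is good to about 2 mm. A picture is of the moment at which its call begins. There is no depth.
- finish_job(): hands the job in, once; it reports no verdict.
The state is a dict: "time_s": time; "joints": joint angles; "joint_velocities": joint speeds; "effort": joint torques, N m; "tcp_pos": TCP position; "ee_rot": TCP orientation; "wrist_force": force on the tool from outside, world axes, zero at the start; "moment": the same for the moment, N m; "gripper_width": opening from 0.0 (shut) to 1.0 (fully open).
Only numpy, scipy, OpenCV 4.12 (cv2) and the standard library are available. Lean on these libraries where they do the work, as an engineer would, in place of code of your own. Each camera call takes 0.05 s, during which the arm holds its last target.

## Working session

There is one attempt and no reset: what is moved stays moved. The work goes in short steps, Python scripts to look and compute and a tool call to move; the robot and the scene stay as the last step left them, time stands still between calls to the robot, and variables do not carry over. Pictures are saved under pics/ and viewed, and the job is handed in when it is done.

Besides the shell and the picture viewer there is one more tool, called after "Call:" in YAML: its name, and indented under it one key for each argument. jog_arm: Moves the arm, as the interface text tells. Its arguments: {"type":"object","properties":{"moves":{"type":"array"}},"required":["moves"]}

```bash
mkdir -p pics; cat > h.py <<'E'
from station import *
import numpy as np, cv2
def snap(n,f):
    c=capture(n); cv2.imwrite('pics/'+f+'.png',c['frame'][:,:,::-1])
    np.save('pics/'+f+'.npy',np.array([c['fov_y'],c['cx'],c['cy'],c['k1']]+list(np.array(c['world_from_camera']).ravel())))
    return c
def load(f):
    a=np.load('pics/'+f+'.npy'); return a[:4],a[4:].reshape(4,4)
def ray(f,u,v):
    (fo,cx,cy,k),T=load(f); F=240/np.tan(np.radians(fo/2))
    d=np.array([(u-cx)/F,(v-cy)/F]); s=d.copy()
    for _ in range(50): s=d/(1+k*(s@s))
    r=T[:3,:3]@np.array([s[0],s[1],1]); return T[:3,3],r/np.linalg.norm(r)
def onz(f,u,v,z):
    o,r=ray(f,u,v); return o+r*(z-o[2])/r[2]
def tri(*obs):
    A=np.zeros((3,3));b=np.zeros(3);L=[]
    for f,u,v in obs:
        o,r=ray(f,u,v);P=np.eye(3)-np.outer(r,r);A+=P;b+=P@o;L.append((o,P))
    x=np.linalg.solve(A,b); return x,[float(np.linalg.norm(P@(x-o))) for o,P in L]
def proj(f,p):
    (fo,cx,cy,k),T=load(f); F=240/np.tan(np.radians(fo/2))
    q=T[:3,:3].T@(np.array(p)-T[:3,3]); s=q[:2]/q[2]; s=s*(1+k*(s@s)); return s*F+[cx,cy]
def crop(f,u0,v0,u1,v1,out,s=4):
    im=cv2.imread('pics/'+f+'.png')[v0:v1,u0:u1]; cv2.imwrite('pics/'+out+'.png',cv2.resize(im,None,fx=s,fy=s,interpolation=cv2.INTER_CUBIC))
E
python3 - <<'E'
from h import *
np.set_printoptions(precision=4,suppress=True)
for n in ['scene','side','wrist']:
    c=snap(n,n+'0'); print(n,c['fov_y'],c['cx'],c['cy'],c['k1']);print(np.array(c['world_from_camera']))
print(sense())
E
```

```text
scene 45.186096947639406 322.30187959689056 242.73076136118925 0.05535898248302184
[[-0.5851  0.5443 -0.6012  1.3813]
 [ 0.8109  0.4019 -0.4253  0.5868]
 [ 0.0102 -0.7363 -0.6766  0.9827]
 [ 0.      0.      0.      1.    ]]
side 54.77894167899012 319.5320851577299 237.89260900053847 -0.09844350703441675
[[-0.9258 -0.2173  0.3092  0.266 ]
 [-0.3779  0.5349 -0.7557  0.6794]
 [-0.0012 -0.8165 -0.5773  0.5783]
 [ 0.      0.      0.      1.    ]]
wrist 58.45153106065772 322.99622160929005 249.31695671879544 -0.0891297644685176
[[-1.      0.0017 -0.0008  0.6246]
 [ 0.0015  0.9694  0.2455 -0.0672]
 [ 0.0012  0.2455 -0.9694  0.3837]
 [ 0.      0.      0.      1.    ]]
{'time_s': 0.15, 'joints': array([ 14.817 ,  22.0814,   0.3963,  -0.0194, -68.4114, -14.8192]), 'joint_velocities': array([-0.0095, -0.1323,  0.309 ,  0.0639, -0.013 ,  0.0655]), 'effort': array([  0.0004, -39.1052,  18.7588,   4.2224,   0.0124,  -0.0001]), 'tcp_pos': array([0.6245, 0.    , 0.2217]), 'ee_rot': array([[-0.0002, -1.    , -0.0017],
       [-1.    ,  0.0002, -0.0001],
       [ 0.0001,  0.0017, -1.    ]]), 'wrist_force': array([ 0.0903, -0.1002, -0.2564]), 'moment': array([-0.0184, -0.0204,  0.0309]), 'gripper_width': 1.0010546116491363}
```

View pics/scene0.png

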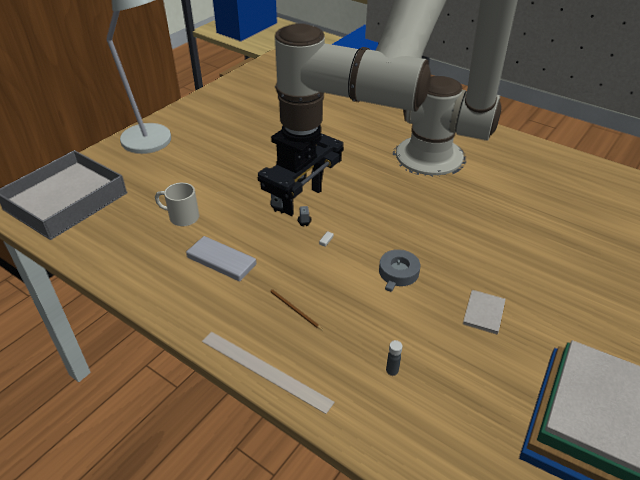

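View pics/side0.png

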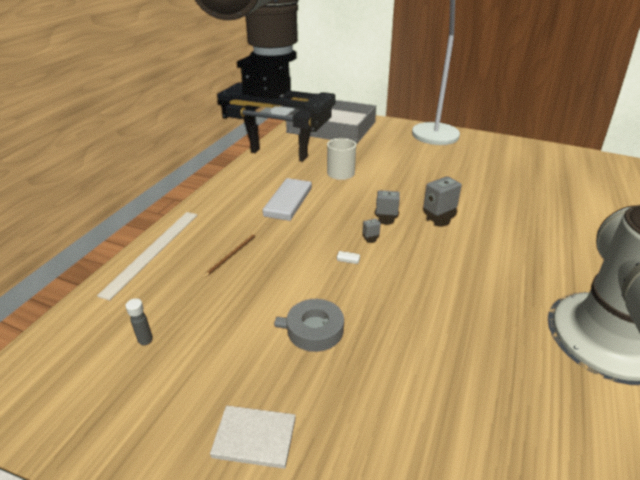

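View pics/wrist0.png

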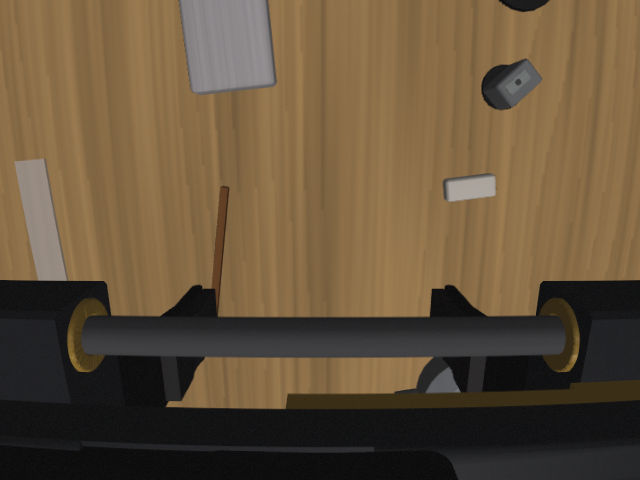

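The side view shows three head-like objects: small at (371,228), middle at (388,202), large at (441,197). The base is at (316,325) with its tab to the left at (282,322). I'll zoom in.

```bash
python3 - <<'E'
from h import *
np.set_printoptions(precision=4,suppress=True)
crop('side0',330,160,480,260,'c1',5)
crop('side0',260,280,360,360,'c2',7)
crop('scene0',360,235,440,305,'c3',8)
for n,u,v,z in [('small',371,237,0),('mid',388,217,0),('large',441,220,0),('wr',500,88,0.02),('wr2',523,5,.02),('eraser',348,258,.006)]:
    f='wrist0' if n[:2]=='wr' else 'side0'
    print(n,onz(f,u,v,z))
print(tri(('side0',316,315),('scene0',400,262)))
E
```

```text
small [ 0.4735 -0.1227  0.    ]
mid [ 0.4605 -0.2147  0.    ]
large [ 0.3435 -0.2489  0.    ]
wr [ 0.4788 -0.1115  0.02  ]
wr2 [ 0.4635 -0.1771  0.02  ]
eraser [ 0.4927 -0.0262  0.006 ]
(array([0.4805, 0.1736, 0.0318]), [0.001800582486634822, 0.0018005824866348158])
```

View pics/c1.png

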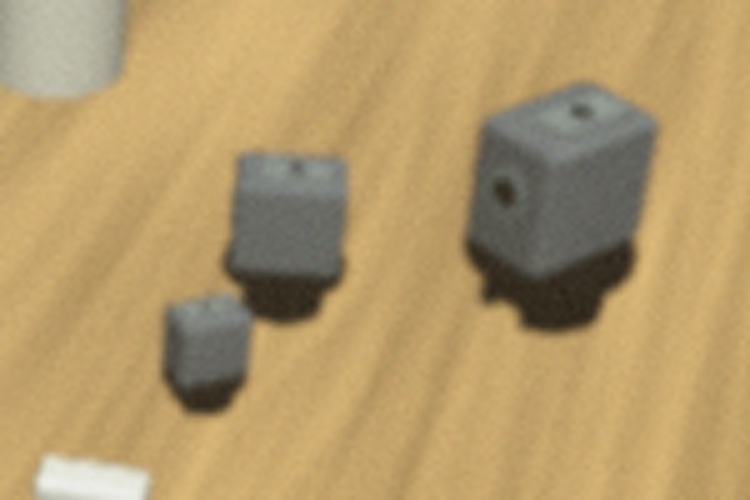

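View pics/c2.png

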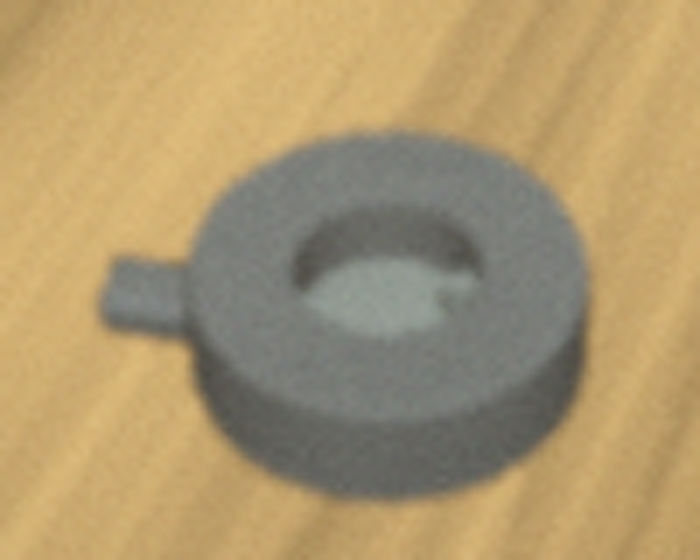

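View pics/c3.png

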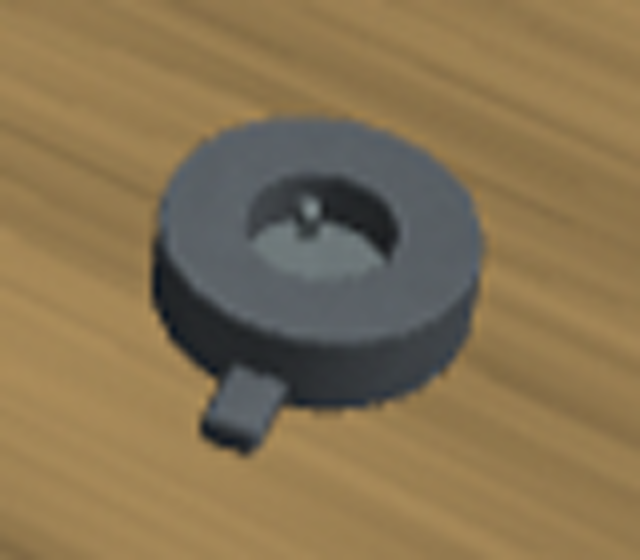

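Call:
jog_arm:
  moves:
    - [-1, -0.03, 0.02, 0, 0, 0, 0]
    - [-1, -0.06, 0.04, 0, 0, 0, 0]
    - [-1, -0.09, 0.06, 0, 0, 0, 0]
    - [-1, -0.12, 0.08, 0, 0, 0, 0]
    - [-1, -0.15, 0.1, 0, 0, 0, 0]
    - [-1, -0.18, 0.115, 0, 0, 0, 0]
    - [-1, -0.21, 0.13, 0, 0, 0, 0]
    - [-1, -0.24, 0.145, 0, 0, 0, 0]
    - [-1, -0.24, 0.145, 0, 0, 0, 0]
    - [-1, -0.24, 0.145, 0, 0, 0, 0]

```text
time_s: 0.98
tcp_pos: [0.4791, 0.2413, 0.2224]
ee_rot: [[0.003, -1.0, -0.0], [-1.0, -0.003, -0.0], [0.0, 0.0, -1.0]]
wrist_force: [-0.2, 0.3, -0.5]
gripper_width: 0.999
```

```bash
python3 - <<'E'
from h import *
snap('wrist','w1'); s=sense(); print(s['tcp_pos'],s['time_s'])
E
```

```text
[0.47957715 0.24034622 0.22235469] 1.0333
```

View pics/w1.png

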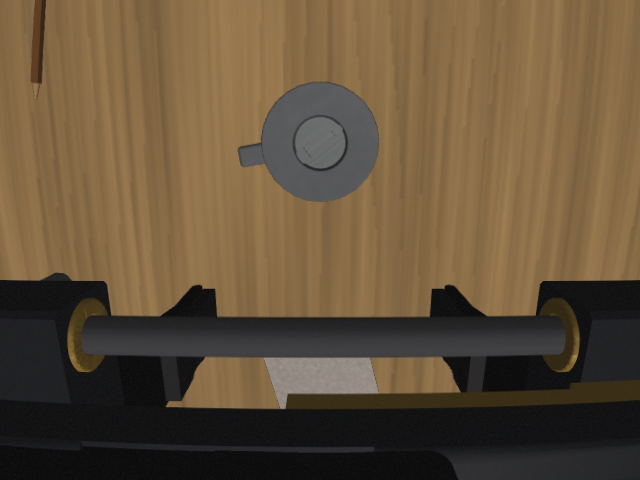

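```bash
python3 - <<'E'
from h import *
im=cv2.imread('pics/w1.png')[100:185,230:385]
im=cv2.resize(im,None,fx=5,fy=5,interpolation=cv2.INTER_CUBIC)
im=cv2.convertScaleAbs(im,alpha=2.2,beta=-120)
cv2.imwrite('pics/c4.png',im)
np.set_printoptions(precision=4,suppress=True)
g=cv2.cvtColor(cv2.imread('pics/w1.png'),cv2.COLOR_BGR2HSV)
m=((g[...,1]<60)&(g[...,2]>40)).astype(np.uint8)*255; m[:70]=0;m[215:]=0;m[:,:225]=0;m[:,400:]=0
m[:,:268]=0
c=max(cv2.findContours(m,cv2.RETR_EXTERNAL,cv2.CHAIN_APPROX_NONE)[0],key=cv2.contourArea)
print(cv2.fitEllipse(c),cv2.minEnclosingCircle(c))
(u,v)=cv2.fitEllipse(c)[0]
print(onz('w1',u,v,.03))
print(onz('w1',u+58,v,.03)-onz('w1',u-58,v,.03))
print('tab',onz('w1',241,156,.01))
print(load('w1')[1])
E
```

```text
((320.9510498046875, 141.28036499023438), (112.92127990722656, 119.87763214111328), 0.39127299189567566) ((319.5973815917969, 141.24020385742188), 59.89345169067383)
[0.481  0.1741 0.03  ]
[-0.0936 -0.0002  0.    ]
tab [0.5499 0.1863 0.01  ]
[[-1.     -0.0019 -0.0001  0.4793]
 [-0.0019  0.9694  0.2453  0.1741]
 [-0.0004  0.2453 -0.9694  0.3845]
 [ 0.      0.      0.      1.    ]]
```

View pics/c4.png

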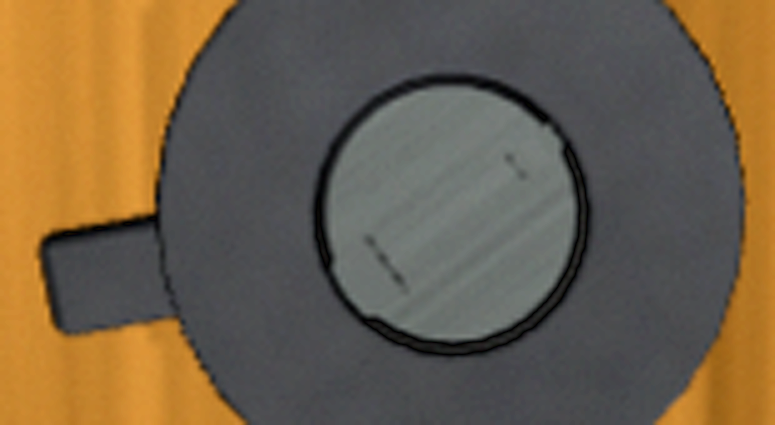

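The enhanced crop shows both keys: the wide key's inner edge is centred at about (307.2,152.6) px and the narrow one's at about (333.2,133.4). The tab tip is near (240,156).

```bash
python3 - <<'E'
from h import *
np.set_printoptions(precision=4,suppress=True)
P=lambda u,v,z:onz('w1',230+u/5,100+v/5,z)
w1,w2=P(367,237,.02),P(405,287,.02); n1,n2=P(507,154,.02),P(526,180,.02)
w=(w1+w2)/2;n=(n1+n2)/2;c=(w+n)/2
print('w',w,np.linalg.norm(w1-w2),'n',n,np.linalg.norm(n1-n2),'sep',np.linalg.norm(w-n),'c',c)
a=lambda d:np.degrees(np.arctan2(d[1],d[0]))
print(a(w-n),a(w2-w1)-90,a(n2-n1)-90)
print('hole c',(P(316,214,.03)+P(588,214,.03)+P(452,73,.03)+P(452,355,.03))/4, P(316,214,.03)-P(588,214,.03),P(452,73,.03)-P(452,355,.03))
t=(P(42,240,.01)+P(65,333,.01))/2; print('tab',t,a(t-c))
crop('w1',200,60,400,210,'c5',4)
E
```

```text
w [0.4925 0.1832 0.02  ] 0.01032967632066879 n [0.4709 0.1677 0.02  ] 0.005250414027063018 sep 0.02660804352185895 c [0.4817 0.1754 0.02  ]
35.627068066412086 37.4770569211168 37.07232094013209
hole c [0.4815 0.1754 0.03  ] [0.0439 0.0001 0.    ] [ 0.     -0.0446  0.    ]
tab [0.5502 0.1874 0.01  ] 9.952350732736278
```

View pics/c5.png

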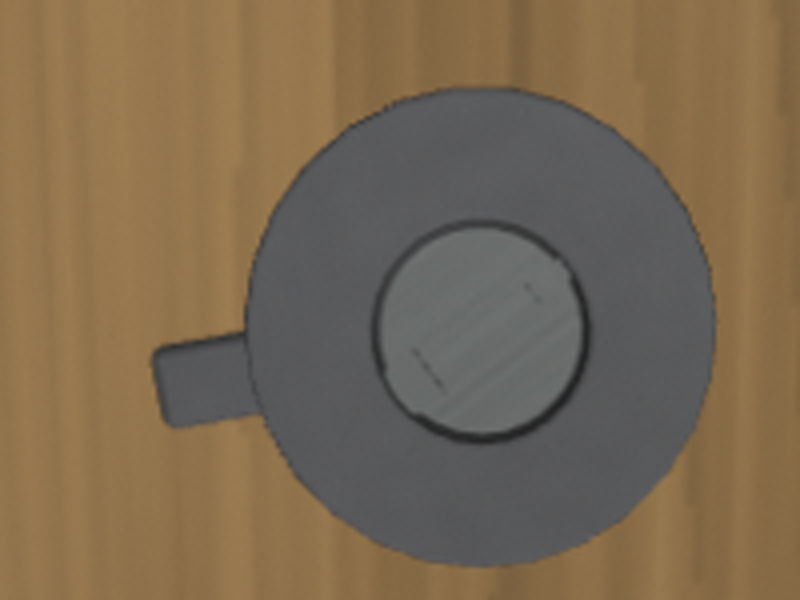

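Call:
jog_arm:
  moves:
    - [-1, 0.04, 0, 0, 0, 0, 0]
    - [-1, 0.08, 0, 0, 0, 0, 0]
    - [-1, 0.12, 0, 0, 0, 0, 0]
    - [-1, 0.16, 0.01, 0, 0, 0, 0]
    - [-1, 0.2, 0.01, 0, 0, 0, 0]
    - [-1, 0.24, 0.01, 0, 0, 0, 0]
    - [-1, 0.28, 0.015, 0, 0, 0, 0]
    - [-1, 0.32, 0.015, 0, 0, 0, 0]
    - [-1, 0.36, 0.015, 0, 0, 0, 0]
    - [-1, 0.385, 0.015, 0, 0, 0, 0]

```text
time_s: 1.87
tcp_pos: [0.4639, -0.1492, 0.2226]
ee_rot: [[-0.004, -1.0, -0.0], [-1.0, 0.004, -0.0], [0.0, 0.0, -1.0]]
wrist_force: [0.7, 0.6, 0.7]
gripper_width: 1.002
```

```bash
python3 - <<'E'
from h import *
snap('wrist','tmp');snap('wrist','w2'); s=sense(); print(s['tcp_pos'],s['time_s'])
E
```

```text
[ 0.46401474 -0.14928937  0.22219565] 1.9667
```

View pics/w2.png

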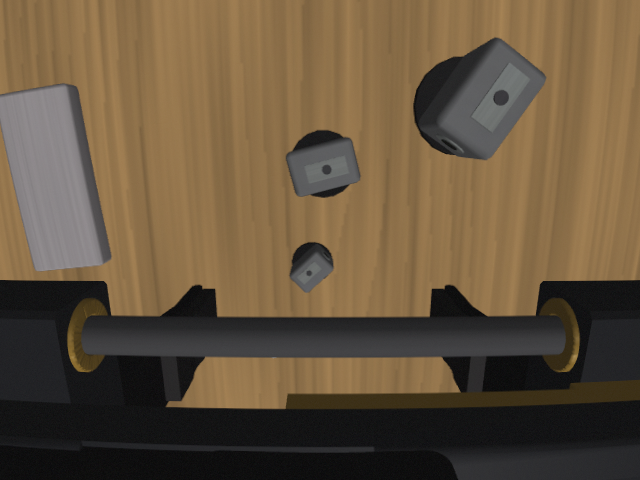

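The middle head's top centre is at (327,169). I can't see its pencil-hole end from here, so I'll shift to +x for a second view.

Call:
jog_arm:
  moves:
    - [-1, 0, -0.03, 0, 0, 0, 0]
    - [-1, 0, -0.06, 0, 0, 0, 0]
    - [-1, 0, -0.09, 0, 0, 0, 0]
    - [-1, 0, -0.12, 0, 0, 0, 0]
    - [-1, 0, -0.14, 0, 0, 0, 0]
    - [-1, 0, -0.15, 0, 0, 0, 0]
    - [-1, 0, -0.15, 0, 0, 0, 0]
    - [-1, 0, -0.15, 0, 0, 0, 0]
    - [-1, 0, -0.15, 0, 0, 0, 0]
    - [-1, 0, -0.15, 0, 0, 0, 0]

```text
time_s: 2.8
tcp_pos: [0.614, -0.1452, 0.2229]
ee_rot: [[-0.0, -1.0, -0.0], [-1.0, 0.0, 0.0], [-0.0, 0.0, -1.0]]
wrist_force: [-1.6, 0.3, 0.4]
gripper_width: 1.001
```

```bash
python3 - <<'E'
from h import *
snap('wrist','w3'); s=sense(); print(s['tcp_pos'],s['time_s'])
crop('w3',440,110,600,230,'c6',5)
crop('w2',270,115,390,205,'c7',6)
E
```

```text
[ 0.61413651 -0.14511149  0.22307923] 2.85
```

View pics/c6.png

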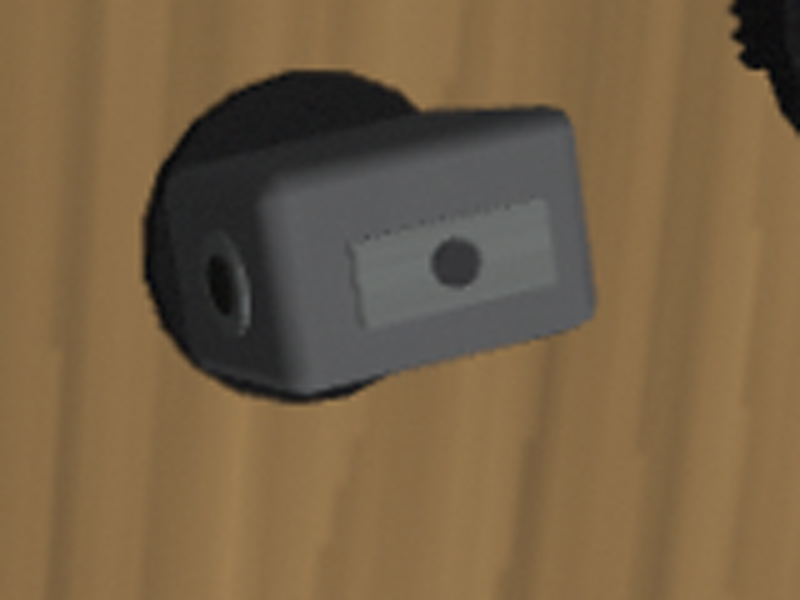

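View pics/c7.png

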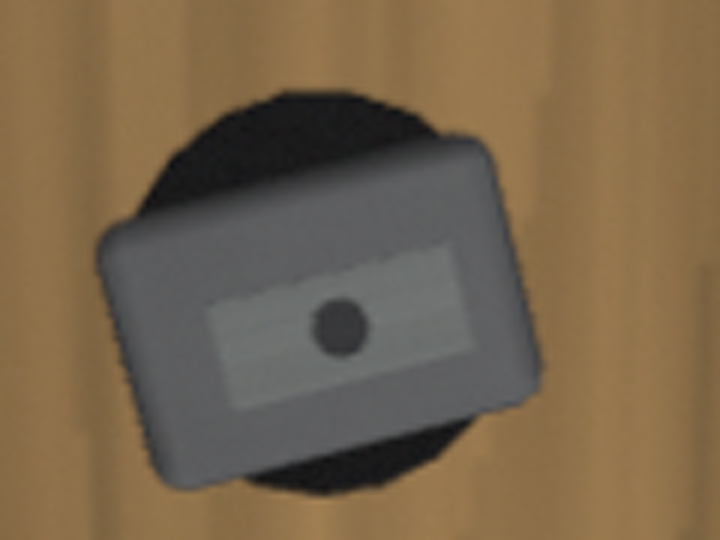

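The pencil hole shows on the left end, which is the +x side, at c6 (228,283).

```bash
python3 - <<'E'
from h import *
np.set_printoptions(precision=4,suppress=True)
x,e=tri(('w2',270+340/6,115+327/6),('w3',440+456/5,110+262/5)); print('top',x,e)
a=lambda d:np.degrees(np.arctan2(d[1],d[0]))
P=lambda u,v:onz('w2',270+u/6,115+v/6,.07)
A,B,C,D=P(208,305),P(448,243),P(473,350),P(238,410)
print('plate c',(A+B+C+D)/4, a(A-B),a(D-C),a(C-B)-90,a(D-A)-90)
# block outline edges: far edge, near edge, left, right
print('size',P(100,250)-P(490,150),a(P(115,225)-P(450,137)),a(P(185,490)-P(520,400)), a(P(165,475)-P(100,260))-90, a(P(540,365)-P(492,155))-90)
Q=lambda u,v:onz('w3',440+u/5,110+v/5,.07)
print('w3 axis',a(Q(350,243)-Q(548,199)),a(Q(368,328)-Q(555,283)))
print('flange circle',onz('w2',270+325/6,115+292/6,.021))
print('proj check', (proj('w2',[*x[:2],.021])-[270,115])*6, (proj('w3',[*x[:2],.021])-[440,110])*5)
s=sense();print(s['ee_rot'])
E
```

```text
top [ 0.461  -0.1987  0.0712] [7.417588519015963e-05, 7.417588519021433e-05]
plate c [ 0.4608 -0.1986  0.07  ] 13.858507893880562 13.819029809197776 13.465300766288351 15.166144170808352
size [0.0468 0.0114 0.    ] 13.95751920791559 14.594133511932215 15.646826206385512 13.458940919181273
w3 axis 13.12073216097655 14.004696398945152
flange circle [ 0.4626 -0.2005  0.021 ]
proj check [336.9563 304.893 ] [318.8429 246.1061]
[[-0.0003 -1.      0.0003]
 [-1.      0.0003  0.    ]
 [-0.     -0.0003 -1.    ]]
```

Call:
jog_arm:
  moves:
    - [-1, 0.01, 0.02, 0, 0, 0, 0.12]
    - [-1, 0.02, 0.04, 0, 0, 0, 0.24]
    - [-1, 0.03, 0.06, 0, 0, 0, 0.36]
    - [-1, 0.035, 0.08, 0, 0, 0, 0.48]
    - [-1, 0.04, 0.1, 0, 0, 0, 0.6]
    - [-1, 0.045, 0.12, 0, 0, 0, 0.72]
    - [-1, 0.05, 0.135, 0, 0, 0, 0.84]
    - [-1, 0.054, 0.145, 0, 0, 0, 0.96]
    - [-1, 0.054, 0.153, 0, 0, 0, 1.08]
    - [-1, 0.054, 0.153, 0, 0, 0, 1.2]

```text
time_s: 3.68
tcp_pos: [0.4598, -0.1991, 0.2234]
ee_rot: [[-0.935, -0.356, 0.001], [-0.356, 0.935, 0.0], [-0.001, -0.0, -1.0]]
wrist_force: [0.2, 0.2, 0.5]
gripper_width: 1.0
```

```bash
python3 - <<'E'
from h import *
np.set_printoptions(precision=4,suppress=True)
snap('wrist','w4'); s=sense(); print(s['tcp_pos'],s['time_s'],s['ee_rot'],s['joints'])
R=s['ee_rot'];d=np.array([.461,-.199,.12])-s['tcp_pos'];print('tool d',R.T@d)
print('y heading',np.degrees(np.arctan2(R[1,1],R[0,1])))
E
```

```text
[ 0.4606 -0.199   0.2234] 3.7333 [[-0.9358 -0.3526  0.0013]
 [-0.3526  0.9358  0.0001]
 [-0.0013 -0.0004 -1.    ]] [ -4.8091   9.9135 -16.4314  -0.014  -63.5815 -64.5376]
tool d [-0.0003 -0.0001  0.1034]
y heading 110.64705795022564
```

View pics/w4.png

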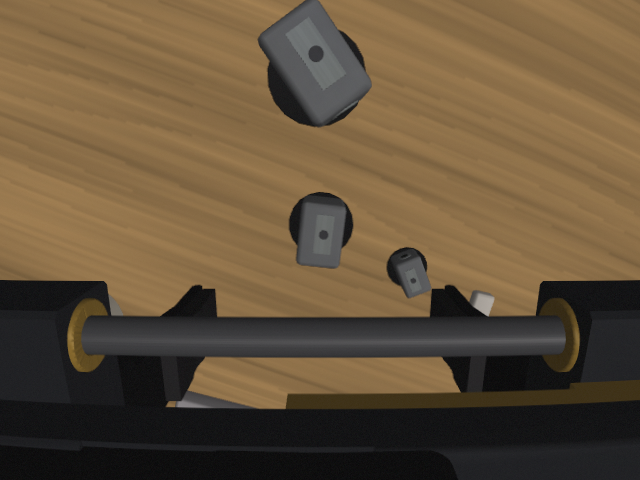

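```bash
python3 - <<'E'
from h import *
np.set_printoptions(precision=4,suppress=True)
print(tri(('w2',326.7,169.5),('w3',531.2,162.4),('w4',323.3,235)))
print('small',tri(('w2',309,273),('w4',413,281)),'large',tri(('w2',501,98),('w4',316,54)))
s,_=tri(('w2',309,273),('w4',413,281)); h=np.radians(104)
d=s[:2]-[.461,-.199]; print('small in jaw frame along/across',d@[np.cos(h),np.sin(h)],d@[np.sin(h),-np.cos(h)])
E
```

```text
(array([ 0.4613, -0.1988,  0.0721]), [0.0003129533049321628, 0.00016678708257875183, 0.0002472862335299778])
small (array([ 0.4757, -0.1147,  0.0517]), [3.091196134320558e-05, 3.09119613432339e-05]) large (array([ 0.349 , -0.2463,  0.1015]), [0.00011161760852889962, 0.00011161760852884958])
small in jaw frame along/across 0.07826508530198965 0.034623779234632335
```

Call:
jog_arm:
  moves:
    - [-0.4, 0, 0, 0.02, 0, 0, 0.06]
    - [-0.4, 0, 0, 0.05, 0, 0, 0.115]
    - [-0.4, 0, 0, 0.08, 0, 0, 0.115]
    - [-0.4, 0, 0, 0.1, 0, 0, 0.115]
    - [-0.4, 0, 0, 0.12, 0, 0, 0.115]
    - [-0.4, 0, 0, 0.14, 0, 0, 0.115]
    - [-0.4, 0, 0, 0.16, 0, 0, 0.115]
    - [-0.4, 0, 0, 0.175, 0, 0, 0.115]
    - [-0.4, 0, 0, 0.185, 0, 0, 0.115]
    - [-0.4, 0, 0, 0.19, 0, 0, 0.115]

```text
time_s: 4.57
tcp_pos: [0.4611, -0.1988, 0.0314]
ee_rot: [[-0.967, -0.255, -0.002], [-0.255, 0.967, 0.0], [0.002, 0.001, -1.0]]
wrist_force: [0.0, -0.5, -0.4]
gripper_width: 0.699
```

```bash
python3 - <<'E'
from h import *
np.set_printoptions(precision=4,suppress=True)
snap('wrist','w5'); snap('side','s5'); s=sense(); print(s['tcp_pos'],s['time_s'],s['ee_rot'],s['wrist_force'],s['gripper_width'])
R=s['ee_rot'];print('y heading',np.degrees(np.arctan2(R[1,1],R[0,1])))
crop('s5',300,100,480,250,'c8',4)
E
```

```text
[ 0.4615 -0.1989  0.0322] 4.6667 [[-0.9671 -0.2545 -0.0013]
 [-0.2545  0.9671  0.0001]
 [ 0.0012  0.0004 -1.    ]] [-0.0014 -0.5015  0.3721] 0.7013134893240474
y heading 104.7432445191728
```

View pics/w5.png

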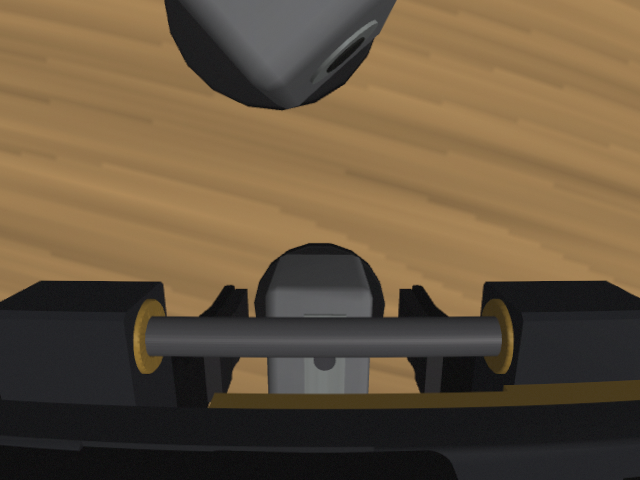

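View pics/c8.png

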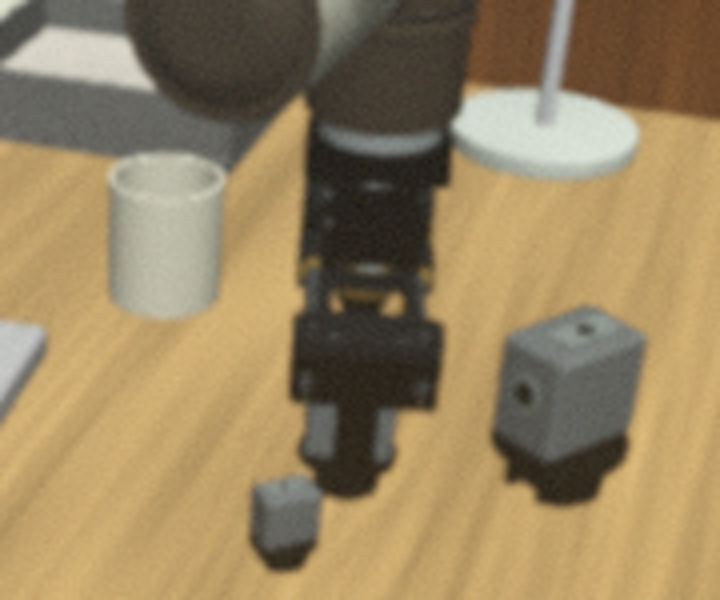

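The head lies centred between the fingers (head 268–368, fingers 248 and 400), so I'm closing.

Call:
jog_arm:
  moves:
    - [1, 0, 0, 0, 0, 0, 0]
    - [1, 0, 0, 0, 0, 0, 0]
    - [1, 0, 0, 0, 0, 0, 0]
    - [1, 0, 0, 0, 0, 0, 0]
    - [1, 0, 0, 0, 0, 0, 0]
    - [1, 0, 0, 0, 0, 0, 0]
    - [1, 0, 0, 0, 0, 0, 0]
    - [1, 0, 0, 0, 0, 0, 0]
    - [1, 0, 0, 0, 0, 0, 0]
    - [1, 0, 0, 0, 0, 0, 0]

```text
time_s: 5.5
tcp_pos: [0.4624, -0.1991, 0.033]
ee_rot: [[-0.967, -0.253, 0.001], [-0.253, 0.967, -0.0], [-0.001, -0.0, -1.0]]
wrist_force: [-0.4, 1.0, 5.8]
gripper_width: 0.391
```

Call:
jog_arm:
  moves:
    - [1, 0, 0, -0.01, 0, 0, 0]
    - [1, 0, 0, -0.03, 0, 0, 0]
    - [1, 0, 0, -0.05, 0, 0, 0]
    - [1, 0, 0, -0.07, 0, 0, 0]
    - [1, 0, 0, -0.09, 0, 0, 0]
    - [1, 0, 0, -0.11, 0, 0, 0]
    - [1, 0, 0, -0.12, 0, 0, 0]
    - [1, 0, 0, -0.12, 0, 0, 0]
    - [1, 0, 0, -0.12, 0, 0, 0]
    - [1, 0, 0, -0.12, 0, 0, 0]

```text
time_s: 6.33
tcp_pos: [0.4607, -0.1986, 0.1508]
ee_rot: [[-0.968, -0.253, -0.003], [-0.253, 0.968, 0.001], [0.003, 0.002, -1.0]]
wrist_force: [-0.4, 0.3, -2.1]
gripper_width: 0.387
```

```bash
python3 - <<'E'
from h import *
np.set_printoptions(precision=4,suppress=True)
snap('wrist','w6'); snap('scene','sc6'); s=sense(); print(s['tcp_pos'],s['time_s'],s['ee_rot'],s['wrist_force'],s['moment'],s['gripper_width'],s['joints'])
R=s['ee_rot'];print('y heading',np.degrees(np.arctan2(R[1,1],R[0,1])))
E
```

```text
[ 0.461  -0.1988  0.1509] 6.4333 [[-0.9675 -0.2527 -0.0034]
 [-0.2527  0.9675  0.0007]
 [ 0.0031  0.0015 -1.    ]] [ 0.2619 -0.3575 -2.9054] [-0.0497 -0.1088 -0.    ] 0.38761403595108973 [ -4.7784  14.1387 -22.3724  -0.0275 -53.6838 -70.5658]
y heading 104.63934600881187
```

View pics/w6.png

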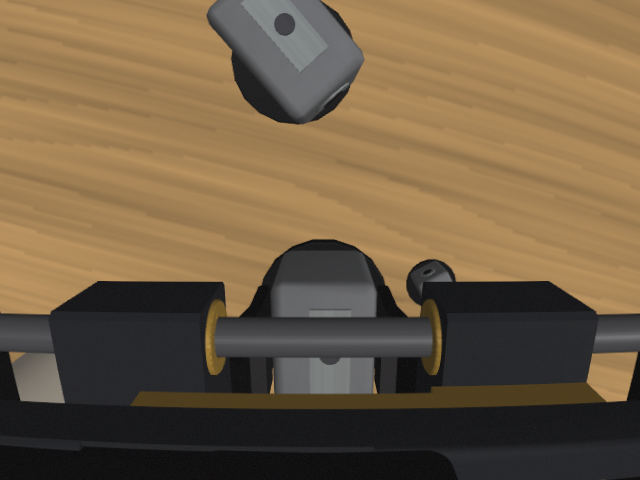

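View pics/sc6.png

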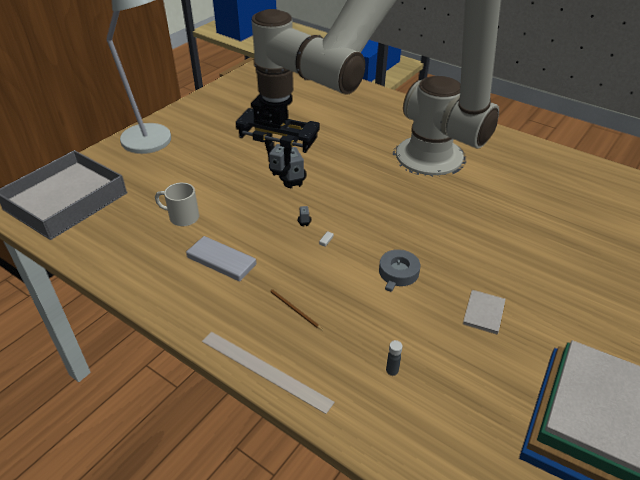

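Call:
jog_arm:
  moves:
    - [1, -0.009, 0.028, 0, 0, 0, -0.03]
    - [1, -0.021, 0.065, 0, 0, 0, -0.08]
    - [1, -0.033, 0.103, 0, 0, 0, -0.12]
    - [1, -0.045, 0.14, 0, 0, 0, -0.17]
    - [1, -0.057, 0.178, 0, 0, 0, -0.21]
    - [1, -0.069, 0.215, 0, 0, 0, -0.26]
    - [1, -0.081, 0.253, 0, 0, 0, -0.3]
    - [1, -0.093, 0.29, 0, 0, 0, -0.34]
    - [1, -0.105, 0.328, 0, 0, 0, -0.378]
    - [1, -0.114, 0.357, 0, 0, 0, -0.378]

```text
time_s: 7.27
tcp_pos: [0.4816, 0.1779, 0.1516]
ee_rot: [[-0.804, -0.595, -0.001], [-0.595, 0.804, -0.001], [0.001, 0.0, -1.0]]
wrist_force: [1.5, -0.1, -1.7]
gripper_width: 0.385
```

```bash
python3 - <<'E'
from h import *
np.set_printoptions(precision=4,suppress=True)
snap('wrist','tmp');snap('wrist','w7'); snap('side','s7');snap('scene','sc7'); s=sense(); print(s['tcp_pos'],s['time_s'],s['ee_rot'],s['wrist_force'],s['gripper_width'],s['joints'])
R=s['ee_rot'];print('y heading',np.degrees(np.arctan2(R[1,1],R[0,1])))
print('d',R.T@(np.array([.4815,.1754,.08])-s['tcp_pos']))
crop('s7',230,160,400,360,'c9',3);crop('sc7',340,150,460,300,'c10',4)
E
```

```text
[0.4812 0.1757 0.1513] 7.4667 [[-0.8049 -0.5935 -0.0024]
 [-0.5934  0.8049 -0.0015]
 [ 0.0029  0.0002 -1.    ]] [-0.6758  0.2232 -2.0081] 0.3892707888461648 [ 38.2282  15.0536 -21.0162  -0.0217 -54.0942 -91.8131]
y heading 126.4023158254357
d [-0.0003 -0.0005  0.0713]
```

View pics/w7.png

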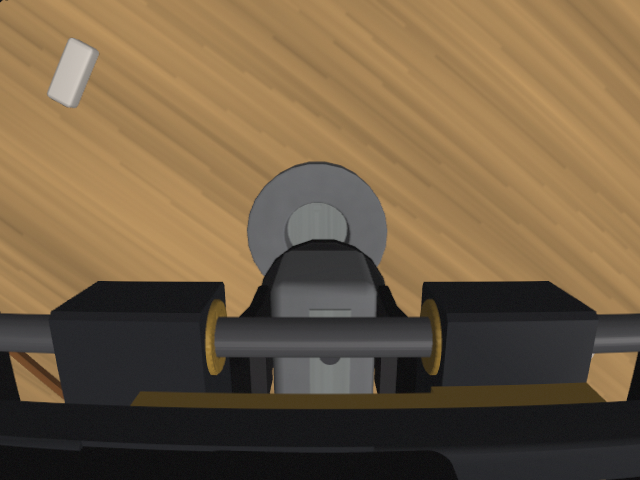

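View pics/c9.png

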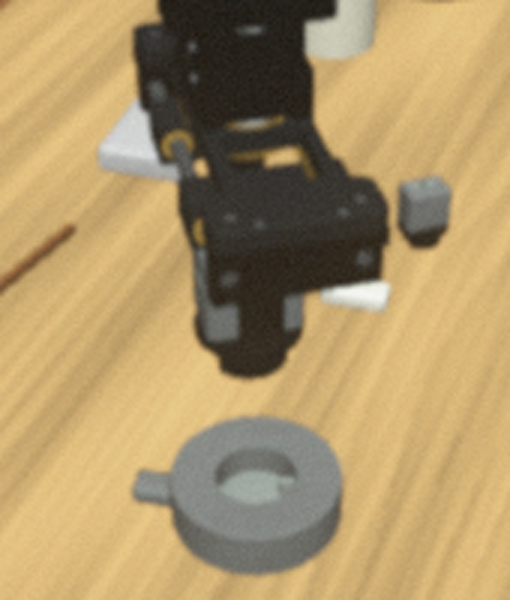

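View pics/c10.png

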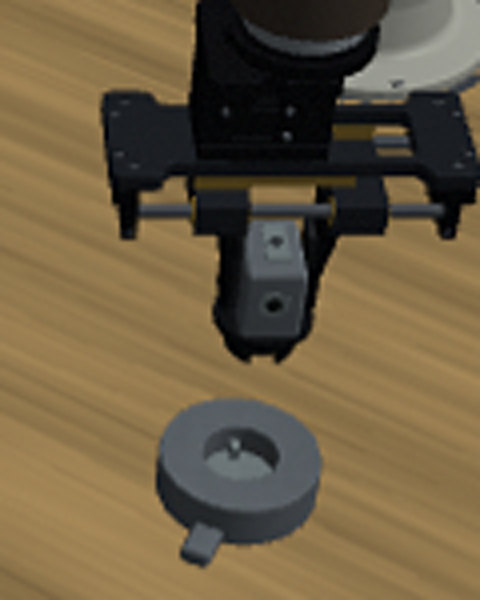

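Call:
jog_arm:
  moves:
    - [1, 0, 0, 0.01, 0, 0, 0]
    - [1, 0, 0, 0.025, 0, 0, 0]
    - [1, 0, 0, 0.04, 0, 0, 0]
    - [1, 0, 0, 0.055, 0, 0, 0]
    - [1, 0, 0, 0.065, 0, 0, 0]
    - [1, 0, 0, 0.075, 0, 0, 0]
    - [1, 0, 0, 0.08, 0, 0, 0]
    - [1, 0, 0, 0.083, 0, 0, 0]
    - [1, 0, 0, 0.085, 0, 0, 0]
    - [1, 0, 0, 0.085, 0, 0, 0]

```text
time_s: 8.3
tcp_pos: [0.4821, 0.1753, 0.0676]
ee_rot: [[-0.806, -0.592, 0.0], [-0.592, 0.806, 0.0], [-0.0, -0.0, -1.0]]
wrist_force: [-0.4, 0.4, -2.4]
gripper_width: 0.39
```

```bash
python3 - <<'E'
from h import *
np.set_printoptions(precision=4,suppress=True)
snap('wrist','w8'); snap('side','s8');snap('scene','sc8'); s=sense(); print(s['tcp_pos'],s['time_s'],s['wrist_force'],s['moment'])
crop('s8',250,240,380,360,'c11',5);crop('sc8',350,180,450,300,'c12',5)
E
```

```text
[0.4823 0.1756 0.0681] 8.45 [ 0.2758  0.4438 -2.7363] [-0.0355 -0.0564  0.0506]
```

View pics/c11.png

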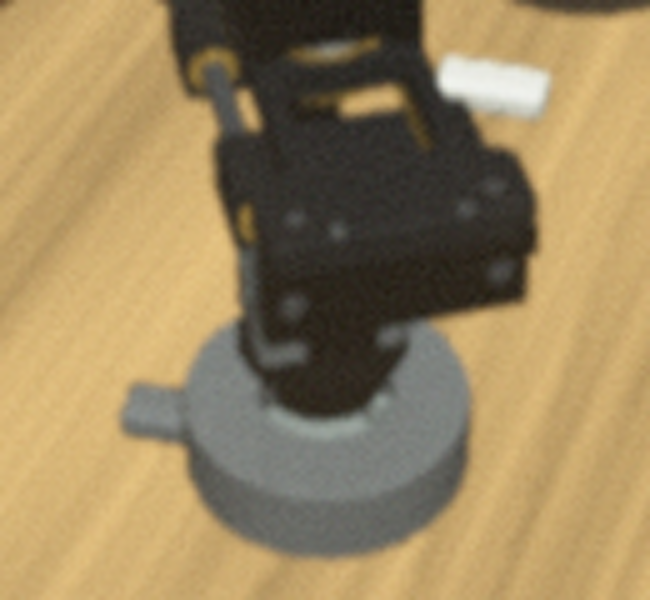

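View pics/c12.png

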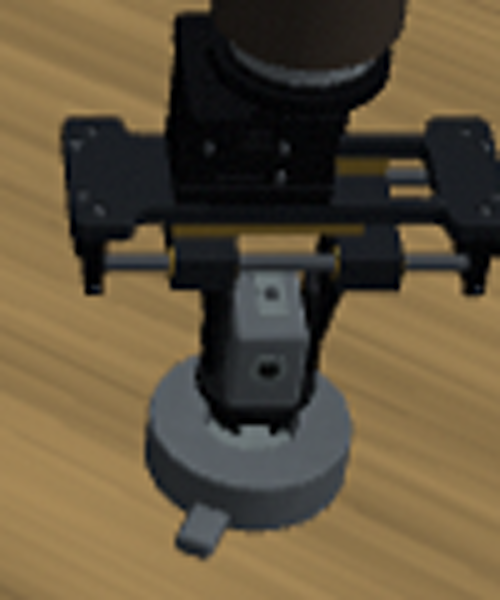

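Head hovers centred over the socket with the notches lined up. Next I lower it slowly past the rim.

Call:
jog_arm:
  moves:
    - [1, 0, 0, 0.001, 0, 0, 0]
    - [1, 0, 0, 0.002, 0, 0, 0]
    - [1, 0, 0, 0.003, 0, 0, 0]
    - [1, 0, 0, 0.004, 0, 0, 0]
    - [1, 0, 0, 0.005, 0, 0, 0]
    - [1, 0, 0, 0.006, 0, 0, 0]
    - [1, 0, 0, 0.007, 0, 0, 0]
    - [1, 0, 0, 0.008, 0, 0, 0]
    - [1, 0, 0, 0.009, 0, 0, 0]
    - [1, 0, 0, 0.009, 0, 0, 0]

```text
time_s: 9.28
tcp_pos: [0.4818, 0.1751, 0.0583]
ee_rot: [[-0.806, -0.592, -0.0], [-0.592, 0.806, -0.0], [0.001, -0.0, -1.0]]
wrist_force: [-0.3, 0.5, -1.3]
gripper_width: 0.388
```

Call:
jog_arm:
  moves:
    - [1, 0, 0, 0.001, 0, 0, 0]
    - [1, 0, 0, 0.0015, 0, 0, 0]
    - [1, 0, 0, 0.002, 0, 0, 0]
    - [1, 0, 0, 0.0025, 0, 0, 0]
    - [1, 0, 0, 0.003, 0, 0, 0]
    - [1, 0, 0, 0.0035, 0, 0, 0]
    - [1, 0, 0, 0.004, 0, 0, 0]
    - [1, 0, 0, 0.0045, 0, 0, 0]
    - [1, 0, 0, 0.005, 0, 0, 0]
    - [1, 0, 0, 0.005, 0, 0, 0]

```text
time_s: 10.12
tcp_pos: [0.4819, 0.1752, 0.0534]
ee_rot: [[-0.806, -0.592, -0.0], [-0.592, 0.806, -0.0], [0.0, 0.0, -1.0]]
wrist_force: [0.6, -0.3, -2.8]
gripper_width: 0.386
```

Call:
jog_arm:
  moves:
    - [1, 0, 0, 0.0005, 0, 0, 0]
    - [1, 0, 0, 0.001, 0, 0, 0]
    - [1, 0, 0, 0.0015, 0, 0, 0]
    - [1, 0, 0, 0.002, 0, 0, 0]
    - [1, 0, 0, 0.002, 0, 0, 0]
    - [1, 0, 0, 0.0025, 0, 0, 0]
    - [1, 0, 0, 0.0025, 0, 0, 0]
    - [1, 0, 0, 0.003, 0, 0, 0]
    - [1, 0, 0, 0.003, 0, 0, 0]
    - [1, 0, 0, 0.003, 0, 0, 0]

```text
time_s: 10.95
tcp_pos: [0.4819, 0.1753, 0.0505]
ee_rot: [[-0.806, -0.592, -0.0], [-0.592, 0.806, -0.0], [0.0, -0.0, -1.0]]
wrist_force: [0.2, 0.1, -2.3]
gripper_width: 0.389
```

Call:
jog_arm:
  moves:
    - [1, 0, 0, 0.0005, 0, 0, 0]
    - [1, 0, 0, 0.001, 0, 0, 0]
    - [1, 0, 0, 0.0015, 0, 0, 0]
    - [1, 0, 0, 0.002, 0, 0, 0]
    - [1, 0, 0, 0.002, 0, 0, 0]
    - [1, 0, 0, 0.0025, 0, 0, 0]
    - [1, 0, 0, 0.0025, 0, 0, 0]
    - [1, 0, 0, 0.003, 0, 0, 0]
    - [1, 0, 0, 0.003, 0, 0, 0]
    - [1, 0, 0, 0.003, 0, 0, 0]

```text
time_s: 11.78
tcp_pos: [0.4819, 0.1753, 0.0475]
ee_rot: [[-0.806, -0.592, 0.0], [-0.592, 0.806, 0.0], [-0.0, 0.0, -1.0]]
wrist_force: [0.0, -0.0, -2.0]
gripper_width: 0.391
```

Past key level with no added force, so the notches are on the keys.

Call:
jog_arm:
  moves:
    - [1, 0, 0, 0.0005, 0, 0, 0]
    - [1, 0, 0, 0.001, 0, 0, 0]
    - [1, 0, 0, 0.0015, 0, 0, 0]
    - [1, 0, 0, 0.002, 0, 0, 0]
    - [1, 0, 0, 0.002, 0, 0, 0]
    - [1, 0, 0, 0.0025, 0, 0, 0]
    - [1, 0, 0, 0.0025, 0, 0, 0]
    - [1, 0, 0, 0.003, 0, 0, 0]
    - [1, 0, 0, 0.003, 0, 0, 0]
    - [1, 0, 0, 0.003, 0, 0, 0]

```text
time_s: 12.62
tcp_pos: [0.482, 0.1753, 0.045]
ee_rot: [[-0.806, -0.592, 0.0], [-0.592, 0.806, 0.0], [-0.0, -0.0, -1.0]]
wrist_force: [-2.1, -0.5, 4.3]
gripper_width: 0.383
```

```bash
python3 - <<'E'
from h import *
np.set_printoptions(precision=4,suppress=True)
snap('wrist','w9'); snap('side','s9');snap('scene','sc9'); s=sense(); print(s['tcp_pos'],s['time_s'],s['wrist_force'],s['moment'])
a=cv2.imread('pics/s9.png')[250:360,250:380];b=cv2.imread('pics/sc9.png')[200:310,350:450]
cv2.imwrite('pics/c13.png',cv2.resize(np.hstack([a,b]),None,fx=3.4,fy=3.4,interpolation=cv2.INTER_CUBIC))
E
```

```text
[0.482  0.1753 0.045 ] 12.7667 [-2.7399 -0.5426  5.6425] [-0.0842  0.6273  0.0343]
```

View pics/c13.png

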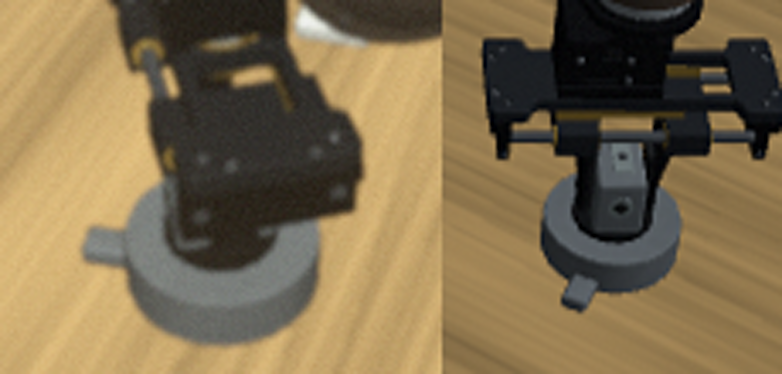

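Contact is about 8 N at the expected home height. Releasing now.

Call:
jog_arm:
  moves:
    - [0, 0, 0, 0, 0, 0, 0]
    - [-0.3, 0, 0, 0, 0, 0, 0]
    - [-0.5, 0, 0, 0, 0, 0, 0]
    - [-0.5, 0, 0, 0, 0, 0, 0]
    - [-0.5, 0, 0, 0, 0, 0, 0]
    - [-0.5, 0, 0, 0, 0, 0, 0]
    - [-0.5, 0, 0, 0, 0, 0, 0]
    - [-0.5, 0, 0, 0, 0, 0, 0]
    - [-0.5, 0, 0, 0, 0, 0, 0]
    - [-0.5, 0, 0, 0, 0, 0, 0]

```text
time_s: 13.6
tcp_pos: [0.482, 0.1753, 0.0446]
ee_rot: [[-0.806, -0.592, 0.0], [-0.592, 0.806, 0.0], [-0.0, -0.0, -1.0]]
wrist_force: [-0.1, -0.5, 0.9]
gripper_width: 0.751
```

Call:
jog_arm:
  moves:
    - [-0.5, 0, 0, -0.01, 0, 0, 0]
    - [-0.5, 0, 0, -0.02, 0, 0, 0]
    - [-0.5, 0, 0, -0.04, 0, 0, 0]
    - [-0.5, 0, 0, -0.06, 0, 0, 0]
    - [-0.5, 0, 0, -0.08, 0, 0, 0]
    - [-0.5, 0, 0, -0.1, 0, 0, 0]
    - [-0.5, 0, 0, -0.13, 0, 0, 0]
    - [-0.5, 0, 0, -0.16, 0, 0, 0]
    - [-0.5, 0, 0, -0.18, 0, 0, 0]
    - [-0.5, 0, 0, -0.18, 0, 0, 0]

```text
time_s: 14.43
tcp_pos: [0.4845, 0.1765, 0.2312]
ee_rot: [[-0.805, -0.593, 0.011], [-0.593, 0.805, 0.006], [-0.012, -0.002, -1.0]]
wrist_force: [0.5, 0.5, -0.5]
gripper_width: 0.751
```

Call:
jog_arm:
  moves:
    - [-0.5, -0.02, 0, 0, 0, 0, 0]
    - [-0.5, -0.04, 0, 0, 0, 0, 0]
    - [-0.5, -0.06, 0, 0, 0, 0, 0]
    - [-0.5, -0.08, 0, 0, 0, 0, 0]
    - [-0.5, -0.08, 0, 0, 0, 0, 0]
    - [-0.5, -0.08, 0, 0, 0, 0, 0]
    - [-0.5, -0.08, 0, 0, 0, 0, 0]
    - [-0.5, -0.08, 0, 0, 0, 0, 0]
    - [-0.5, -0.08, 0, 0, 0, 0, 0]
    - [-0.5, -0.08, 0, 0, 0, 0, 0]

```text
time_s: 15.27
tcp_pos: [0.546, 0.2223, 0.225]
ee_rot: [[-0.806, -0.592, 0.0], [-0.592, 0.806, 0.0], [-0.0, 0.0, -1.0]]
wrist_force: [0.0, -0.1, -0.2]
gripper_width: 0.752
```

```bash
python3 - <<'E'
from h import *
np.set_printoptions(precision=4,suppress=True)
snap('wrist','w10'); snap('side','s10');snap('scene','sc10'); s=sense(); print(s['tcp_pos'],s['time_s'],s['wrist_force'],s['gripper_width'])
a=cv2.imread('pics/s10.png')[250:360,250:380];b=cv2.imread('pics/sc10.png')[200:310,350:450]
cv2.imwrite('pics/c14.png',cv2.resize(np.hstack([a,b]),None,fx=3.4,fy=3.4,interpolation=cv2.INTER_CUBIC))
E
```

```text
[0.5462 0.2225 0.2248] 15.4167 [0.2433 0.2023 0.051 ] 0.7545589832286422
```

View pics/c14.png

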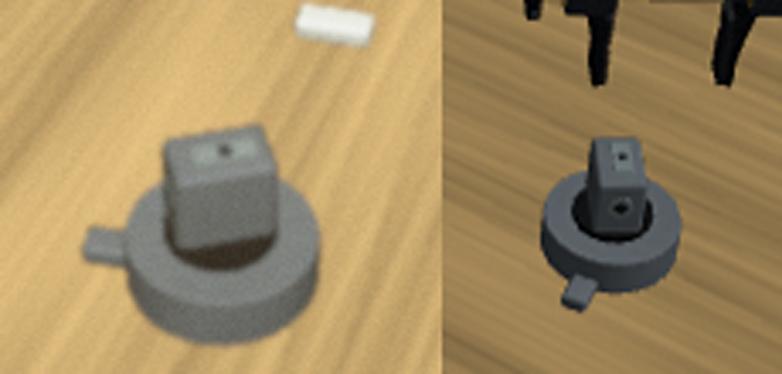

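View pics/w10.png

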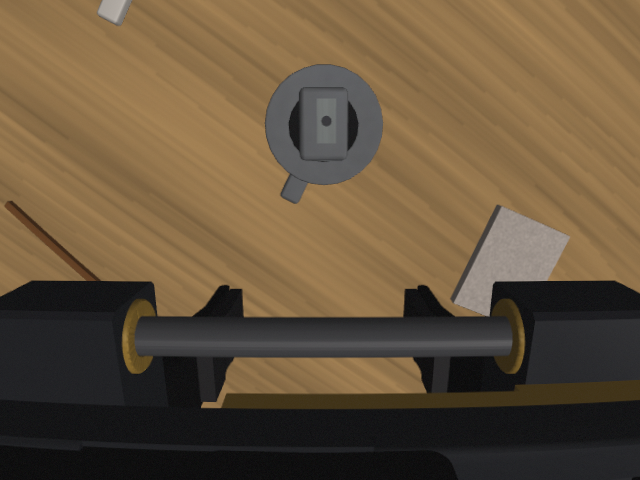

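View pics/s10.png

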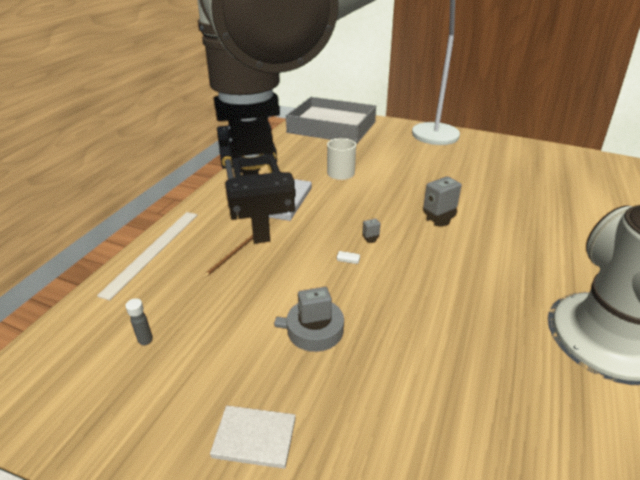

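The top dot is at w10 (326,121), side ≈ (250+224/3.4, 250+150/3.4), and scene ≈ (350+(622-442)/3.4, 200+156/3.4). I'll check its height: 82 mm if home, 90 mm if resting on the keys.

```bash
python3 - <<'E'
from h import *
np.set_printoptions(precision=4,suppress=True)
W=('w10',326,121);S=('s10',250+224/3.4,250+150/3.4);C=('sc10',350+180/3.4,200+156/3.4)
print(tri(W,S,C),tri(W,C)[0],tri(W,S)[0],tri(S,C)[0])
for z in(.082,.09):
  p=[.4815,.1754,z]; print(z,proj('w10',p),proj('s10',p),proj('sc10',p),S,C)
E
```

```text
(array([0.4794, 0.1756, 0.082 ]), [0.0007488733396372278, 0.0009007051397672163, 0.000269320137455739]) [0.4801 0.176  0.0825] [0.4794 0.1756 0.0822] [0.4789 0.1753 0.0817]
0.082 [324.2549 122.1806] [314.201  293.8511] [402.3285 246.2383] ('s10', 315.88235294117646, 294.11764705882354) ('sc10', 402.94117647058823, 245.88235294117646)
0.09 [324.2751 121.6808] [314.1603 290.0729] [402.6929 243.6758] ('s10', 315.88235294117646, 294.11764705882354) ('sc10', 402.94117647058823, 245.88235294117646)
```

Top height is 0.082 m, so the head is fully home, and it lies about 2 mm or less from the axis. Handing in.

```bash
python3 -c "
from h import *
print(finish_job())"
```

```text
the job is handed in; nothing more can be done
None
```

The middle-sized head is on its base, fully home by my measurements, and released. I handed the job in at about 15.5 s on the robot's clock.

**What I did:** The wrist camera showed both keys in the socket, with the wide key at about 36° in the world, roughly 26° from the thumb tab. I therefore brought the head in already turned to that angle, not towards the tab, and lowered it in small steps. It passed key level with no added force and met the rim with about 8 N. I then opened the gripper and backed away.

**Last checks:**
- **Height:** the top of the head measured 0.082 m from three views. That is the height for fully home; resting on the keys would be 0.090 m.
- **Centring:** the head measured about 2 mm from the socket's axis, against a limit of 5 mm. The three views agreed to within about 1 mm, and the calibration is only good to about 2 mm.
- **Tilt:** I judged it upright by eye in the pictures and did not measure it.
- **Other things on the table:** the eraser, glue stick, mug and notepad looked unmoved in the pictures. The pencil and tin were partly hidden behind the gripper. I did not measure their positions again.

No check failed or disagreed.

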